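# Work the batten round the post into the jig

## Robot

A 7-joint arm with a two-finger parallel gripper is mounted at the origin on the work surface. World frame = base frame: x ahead of the robot, y to its left, z up, the work surface at z = 0. Lengths are in mm, angles in rad, forces in N, time in s.
With the tool pointing down it reaches from about 400 to 875 mm from the base axis. Payload 4.4 kg.
Tool frame: the origin (TCP) lies midway between the tips of the shut fingers; the grasp point (between the pads) lies 19 mm behind it; z points along the fingers, y is the direction in which the jaws open and shut (so a half turn about z gives the same grasp; the last joint's range is limited). The gripper opens to 85 mm and grips with 20 to 120 N. Pads are 22 mm wide; open, the fingers measure 114 mm over their backs; the gripper's body (76 mm by 85 mm) begins 54 mm behind the grasp point. The pads swing forward as they close: fully open they stand 13 mm farther back than shut.
Start: joints at [1.23, 0.628, 0.038, 1.517, -0.027, 0.996, -0.02], TCP at [176.408, -625.618, 231.313] pointing down, gripper open.
Joint ranges: [-3.06, 3.06], [-0.37, 2.12], [-1.25, 1.32], [0.18, 2.47], [-1.1, 4.24], [0.23, 1.98], [-2.94, 2.94]. Speed limits (rad/s): [2.57, 2.57, 3.14, 3.14, 3.14, 3.14, 3.14].

## Interface

Orientations are given as [roll, pitch, yaw] about the fixed x, y, z axes, in that order (R = Rz(yaw) Ry(pitch) Rx(roll)).
In Python, from cell import * gives the robot as it stands. The module is installed in compiled form; this text tells all that it offers.
- The arm moves only by the tool move_arm, never from a script. Its argument "series" is a list of rows, each a list of 2 entries, a list of its own where there are three numbers: the shift along the tool's x, y, z in m, then the turn about the tool's z in rad. In form: [[[x, y, z], yaw], ...]. A call has 1 to 5 rows; each row is the pose to reach, as a shift and turn from the pose measured when the call began, along the tool's axes at that moment; what a row does not reach only later rows make up. A row lasts 1/8 s, in which the tool goes at most 62.5 mm and 10.7 degrees, less where a joint would pass 70% of its speed; a pose out of reach is approached as far as the arm can. A call with a gripper value outside its range is refused whole. "claw" is the opening, from 0 (shut) to 1 (fully open), set as the call begins (left out, the last holds). The fingers move at their own pace and stop on an object; the grip force is fixed at half the most. Time passes only in rows, so rows that repeat a pose let the fingers close. It gives the time, the measured TCP pose, the force and the opening at its end, in the units of the state.
- read_state(): the state, without advancing time (a new reading comes with each control period).
- get_image(name): name is "scene" or "side" or "wrist"; returns the picture (400x640x3 uint8, blue, green, red); there is no depth.
- camera_model(name): a dict with "fov_y" (degrees; the focal length in pixels is half the picture's height over the tangent of half this angle, whatever the lens; pixels are square), "cx", "cy" (the principal point, pixels), "pose" (4x4, takes a point from camera to world coordinates); the wrist camera has in their place "tool_from_camera" (4x4, takes a point from camera to tool coordinates, whose origin is the TCP and whose axes are the flange's). Camera axes: x right, y down, z forward; pixel columns grow to the right and rows downward; lengths in mm; the calibration is good to about 2 mm. A picture is of the moment at which its call begins: read the wrist's pose just before it. camera_model takes no time and is no camera call.
- finish_job(): hands the job in, once; it reports no verdict.
The state is a dict: "clock": time; "qpos": joint angles; "qd": joint speeds; "tau": joint torques, N m; "eef_pos": TCP position; "tool_rot": TCP orientation; "force": force on the tool from outside, world axes, zero at the start; "torque": the same for the moment, N m; "width": finger opening in mm.
Only numpy, scipy, OpenCV 4.12 (cv2) and the standard library are available. Lean on these libraries where they do the work, as an engineer would, in place of code of your own. Each camera call takes 0.05 s, during which the arm holds its last target. There are 200 camera calls.

## Task

Push the loose wooden batten across the table, pushing at one end or the other as needed, so that it goes in behind the steel post and lies in the three-sided wooden jig, fully home with its whole long side flat against the back rail, between the two end stops. Only push it with the fingers: do not lift it off the table, and leave the bottle, the tape core and the pliers undisturbed. Finish with the hand clear.

Things in the scene. Friction and masses are not known exactly. Their poses are not given: they have to be found in the camera images.
- batten: Loose straight length of pale planed timber, 240 mm long, 30 mm wide, 24 mm tall, about 0.12 kg, lying flat on the table between the robot and the jig, roughly parallel to the jig's back rail. Origin: centre of its underside. y runs along its length, x across its width, z up. Slides on the table when pushed.
- batten_end_a (a point): Centre of the batten's end face at its own +y end (120 mm from its middle, 12 mm above its underside).
- batten_end_b (a point): Centre of the batten's end face at its own -y end (120 mm from its middle, 12 mm above its underside). Either end may finish at either side of the jig.
- jig: Fixed brown wooden jig, no floor: back rail 324 mm long, and at each end a stop 22 mm thick reaching 52 mm from the rail's inner face towards the robot; all 26 mm tall. The bay between is 280 mm long (y = -140 to 140) and 52 mm deep (x = -52 to 0), open on the robot's side. Origin: on the table, middle of the rail's inner face; x into the rail (away from the robot), y along it, z up.
- post: Fixed upright round steel post, 22 mm in diameter, 40 mm tall, before the bay's open side: 90 to 100 mm from the rail's inner face and 82 to 90 mm to one side (+y or -y) of the jig's middle. Origin: centre of its foot, on the table. The flat dark ring round its foot (37 mm across) and the empty one in the table on the other side are no obstacles.
- bottle: Loose white bottle with a cap, 56 mm across, 150 mm tall, standing to one side of the work. Bystander. Origin: centre of its underside.
- tape: Loose cardboard tape core lying flat, 90 mm across, 45 mm tall, to the other side of the work. Bystander. Origin: centre of its underside.
- pliers: Loose pliers lying beyond the jig, about 155 mm long, 70 mm wide, 14 mm tall. Bystander. Origin: on the table under the pivot end of the handles; handles towards its -x, jaws towards its +x.
There are look-alikes about, which are no part of the job. Of the things like the batten, leave any that is green; of the rest the smaller one is meant.

How it is judged (in metres and radians):
At the end, for the whole second after the job is handed in: The batten lies flat and still on the table in the bay: at both of its ends its long side is within 8 mm of the back rail's inner face, and both ends are between the end stops (x of batten_end_a in the frame of jig between -0.023 and -0.01 m and y of batten_end_a in the frame of jig between -0.143 and 0.143 m and height (world z) of each of batten_end_a, batten_end_b below 0.018 m and x of batten_end_b in the frame of jig between -0.023 and -0.01 m and y of batten_end_b in the frame of jig between -0.143 and 0.143 m and angle between batten's own z axis and vertical below 0.1 rad and linear speed of batten below 0.01 m/s); the robot touches nothing.
It fails at once if the batten is lifted off the table or tipped (height (world z) of batten above 0.012 m or angle between batten's own z axis and vertical above 0.25 rad).
It fails at once if the bottle is disturbed (moved over 20 mm or tipped) (distance of bottle from where it was at the start of the episode above 0.02 m or angle between bottle's own z axis and vertical above 0.3 rad).
It fails at once if the tape is disturbed (moved over 20 mm or tipped) (distance of tape from where it was at the start of the episode above 0.02 m or angle between tape's own z axis and vertical above 0.3 rad).
It fails at once if the pliers is disturbed (moved over 20 mm or tipped) (distance of pliers from where it was at the start of the episode above 0.02 m or angle between pliers's own z axis and vertical above 0.3 rad).
It also fails if it takes over 72 s, if anything falls off the work surface, if the arm or the gripper's body presses on something with over 40 N, if the wrist force passes 120 N, or if a joint passes its speed limit or range.

## Working session

There is one attempt and no reset: what is moved stays moved. The work goes in short steps, Python scripts to look and compute and a tool call to move; the robot and the scene stay as the last step left them, time stands still between calls to the robot, and variables do not carry over. Pictures are saved under pics/ and viewed, about 8 in all and at most 12, crops included, and the job is handed in when it is done.

Besides the shell and the picture viewer there is one more tool, called after "Emit:" by a JSON object that holds its "api" and its "payload", one argument or row to a line. move_arm: Moves the arm, as the interface text tells. Its arguments: {"type":"object","properties":{"series":{"type":"array"},"claw":{"type":"number"}},"required":["series"]}

```bash
mkdir -p pics; cat > h.py <<'E'
from cell import *
import numpy as np, cv2
def ray(name,u,v,z=0.):
    m=camera_model(name); f=200/np.tan(np.radians(m["fov_y"])/2); P=np.array(m["pose"])
    d=P[:3,:3]@np.array([(u-m["cx"])/f,(v-m["cy"])/f,1]); o=P[:3,3]
    return (o+d*(z-o[2])/d[2])[:2].round(1)
def proj(name,p):
    m=camera_model(name); f=200/np.tan(np.radians(m["fov_y"])/2); P=np.array(m["pose"])
    c=P[:3,:3].T@(np.array(p)-P[:3,3]); return (f*c[0]/c[2]+m["cx"],f*c[1]/c[2]+m["cy"])
E
python3 - <<'E'
from h import *
s=read_state(); print({k:np.round(v,3) for k,v in s.items()})
for n in("scene","side"):
    cv2.imwrite(f"pics/{n}0.png",get_image(n)); m=camera_model(n); print(n,m["fov_y"],m["cx"],m["cy"],np.round(m["pose"],2).tolist(),m.keys())
E
```

```text
{'clock': np.float64(0.0), 'qpos': array([ 1.23 ,  0.629,  0.038,  1.518, -0.027,  0.996, -0.02 ]), 'qd': array([ 0.   ,  0.   , -0.001, -0.   , -0.   , -0.001,  0.   ]), 'tau': array([-1.0000e-03, -5.6341e+01,  1.2260e+00, -1.9345e+01,  1.1000e-02,
        1.1000e-02, -0.0000e+00]), 'eef_pos': array([ 176.269, -624.979,  230.362]), 'tool_rot': array([-3.14 , -0.   ,  0.275]), 'force': array([0.645, 1.302, 0.24 ]), 'torque': array([ 0.028, -0.009,  0.044]), 'width': np.float64(85.511)}
scene 50.617032515750296 323.99491041281357 204.6118527515646 [[-0.77, 0.39, -0.51, 1004.56], [0.64, 0.45, -0.63, 664.27], [-0.01, -0.81, -0.59, 658.28], [0.0, 0.0, 0.0, 1.0]] dict_keys(['fov_y', 'cx', 'cy', 'pose'])
side 45.41902214477146 324.3804705239037 195.96234045158252 [[-0.98, -0.13, 0.14, 262.56], [-0.19, 0.64, -0.75, 1057.02], [0.01, -0.76, -0.65, 954.07], [0.0, 0.0, 0.0, 1.0]] dict_keys(['fov_y', 'cx', 'cy', 'pose'])
```

View pics/scene0.png

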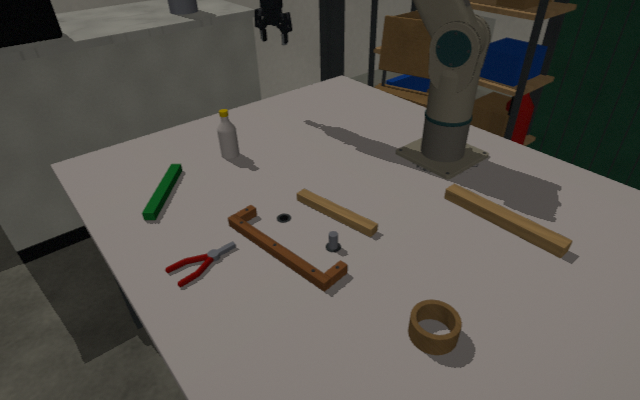

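View pics/side0.png

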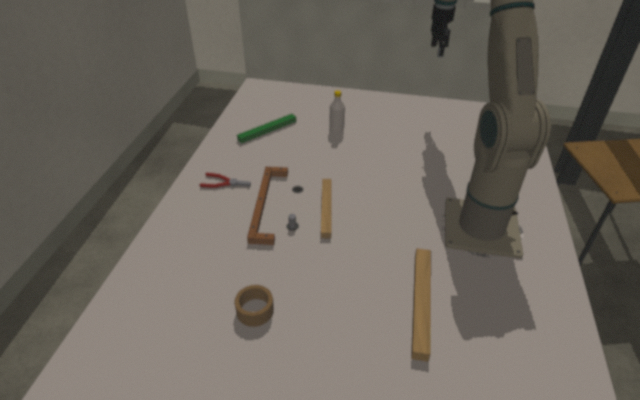

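Both pictures show three batten-like pieces. In the scene picture the green one is at (164,191), a pale one at (337,212) and a larger pale one at (506,218). Green is excluded and the smaller pale one, nearest the jig, is the one meant. The jig spans (230,215) to (346,270), with the post at (333,241). I'll confirm this in one crop.

```bash
python3 - <<'E'
from h import *
im=cv2.imread("pics/scene0.png")[170:300,210:400]
cv2.imwrite("pics/crop.png",cv2.resize(im,None,fx=4.2,fy=4.2,interpolation=cv2.INTER_CUBIC))
E
```

```text
(no output)
```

View pics/crop.png

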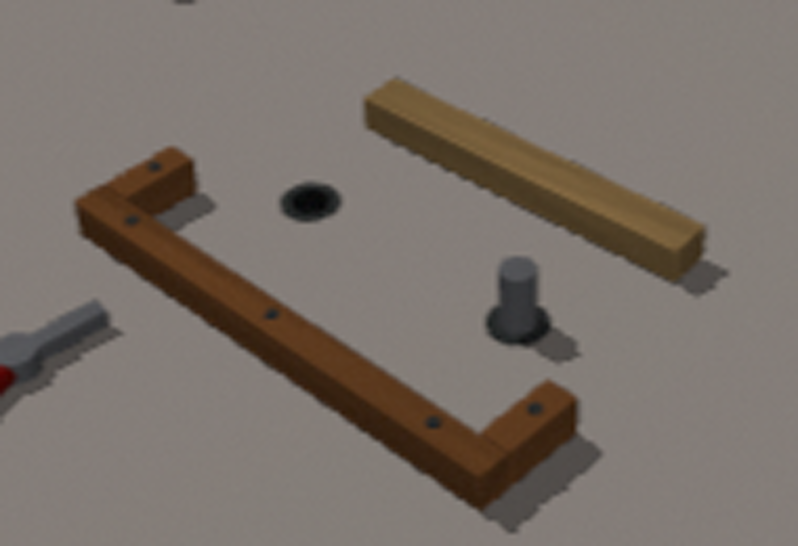

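The crop confirms the pale batten with top corners at crop (365,100), (397,77), (704,230) and (680,250). The jig's outer back corners are (78,203) and (480,474), its stop tips (175,148), (194,160), (548,381) and (577,400). The post top is at (518,266) and its ring at (518,323).

```bash
python3 - <<'E'
from h import *
def P(u,v,z): return ray("scene",210+(u+.5)/4.2-.5,170+(v+.5)/4.2-.5,z)
b=np.array([P(*c,24) for c in((365,100),(397,77),(704,230),(680,250))]);print("bat",b.tolist(),b.mean(0), [np.linalg.norm(b[i]-b[(i+1)%4]).round() for i in range(4)])
print("yaw",np.arctan2(*( (b[0]+b[1]-b[2]-b[3])[[1,0]])))
j={k:P(*c,26) for k,c in dict(backL=(78,203),backR=(480,474),tLo=(175,148),tLi=(194,160),tRi=(548,381),tRo=(577,400),inR=(483,438),inL=(116,187)).items()}
for k,v in j.items(): print(k,v)
print("post",P(518,266,40),P(518,323,0),"ring",P(311,202,0))
d=j["backR"]-j["backL"];print("jig len",np.linalg.norm(d),"dir",np.arctan2(d[1],d[0]))
m=(j["backL"]+j["backR"])/2; y=-d/np.linalg.norm(d)
print("tapetop",ray("scene",435,317,45),"bottle foot",ray("scene",231,156,0),"pliers tip",ray("scene",234,245,7))
m=camera_model("wrist");print({k:np.round(v,3).tolist() for k,v in m.items()})
E
```

```text
bat [[484.6, -95.5], [453.7, -102.9], [415.9, 134.2], [438.7, 138.0]] [448.225  18.45 ] [np.float64(32.0), np.float64(240.0), np.float64(23.0), np.float64(238.0)]
yaw -1.3947788860303034
backL [ 675.3 -117.4]
backR [632.6 197.8]
tLo [ 603.8 -127.1]
tLi [ 601.6 -109.2]
tRi [565.3 170.7]
tRo [563.3 190.5]
inR [616.2 180.2]
inL [ 650.7 -116.4]
post [528.7 104.3] [529.6 105.2] ring [554.  -58.5]
jig len 318.07912537606114 dir 1.7054461648997188
tapetop [545.1 405.1] bottle foot [ 498.2 -425.4] pliers tip [705.6 -41.6]
{'fov_y': 65.668, 'cx': 322.52, 'cy': 203.593, 'tool_from_camera': [[-0.001, -0.947, -0.32, 83.28], [1.0, -0.0, -0.001, -0.744], [0.001, -0.32, 0.947, -142.548], [0.0, 0.0, 0.0, 1.0]]}
```

```bash
cat >> h.py <<'E'
from scipy.spatial.transform import Rotation as Ro
O=np.array([635.,37.9]); PHI=.130
def j2w(x,y): return O+Ro.from_euler('z',PHI).as_matrix()[:2,:2]@[x,y]
def w2j(p): return Ro.from_euler('z',-PHI).as_matrix()[:2,:2]@(np.array(p)-O)
def rows(*wps):
    s=read_state(); p=s["eef_pos"]; r=s["tool_rot"]; R=Ro.from_euler('xyz',r)
    print("t",round(s["clock"],2),"pos",p.round(1),"rot",np.round(r,3),"F",s["force"].round(1),"w",s["width"].round(1))
    for x,y,z,yaw in wps:
        d=R.inv().apply(np.array([x,y,z])-p)/1000; dy=(r[2]-yaw+np.pi)%(2*np.pi)-np.pi
        print(d.round(3).tolist(),round(dy,3))
E
python3 - <<'E'
from h import *
rows((500,-150,220,.9),(419,185,120,1.748))
E
```

```text
Traceback (most recent call last):
  File "h.py", line 16, in rows
    print("t",round(s["clock"],2),"pos",p.round(1),"rot",np.round(r,3),"F",s["force"].round(1),"w",s["width"].round(1))
                                                                                                   ^^^^^^^^^^^^^^^^
AttributeError: 'float' object has no attribute 'round'
```

```bash
sed -i 's/s\["width"\].round(1)/round(float(s["width"]),1)/' h.py
python3 - <<'E'
from h import *
rows((500,-150,220,.9),(419,185,120,1.748))
E
```

```text
t 0.1 pos [ 176.3 -625.1  230.5] rot [-3.14   0.     0.275] F [-0.6  0.3  0.3] w 85.0
[0.441, -0.369, 0.011] -0.625
[0.453, -0.714, 0.112] -1.473
```

Emit:
{"api": "move_arm", "payload": {
  "series": [
    [[0.44,-0.37,0.01],-0.62],
    [[0.44,-0.37,0.01],-0.62],
    [[0.44,-0.37,0.01],-0.62],
    [[0.44,-0.37,0.01],-0.62],
    [[0.44,-0.37,0.01],-0.62]
  ],
  "claw": 0.12
}}

```text
clock: 0.72
eef_pos: [352.6, -365.2, 225.6]
tool_rot: [-3.14, -0.001, 0.895]
force: [1.4, -0.6, -0.0]
width: 10.0
```

```bash
python3 - <<'E'
from h import *
rows((500,-100,220,1.1),(419,185,120,1.748))
E
```

```text
t 0.72 pos [ 352.6 -365.2  225.6] rot [-3.14e+00 -1.00e-03  8.95e-01] F [ 1.4 -0.6 -0. ] w 10.0
[0.299, -0.051, 0.006] -0.205
[0.471, -0.292, 0.107] -0.853
```

Emit:
{"api": "move_arm", "payload": {
  "series": [
    [[0.3,-0.05,0.005],-0.3],
    [[0.3,-0.05,0.005],-0.4],
    [[0.3,-0.05,0.005],-0.5],
    [[0.3,-0.05,0.005],-0.6],
    [[0.47,-0.29,0.05],-0.85]
  ]
}}

```text
clock: 1.35
eef_pos: [467.2, -85.3, 213.8]
tool_rot: [3.137, -0.002, 1.688]
force: [1.1, 0.8, 0.6]
width: 10.0
```

```bash
python3 - <<'E'
from h import *
rows((415,200,110,1.748))
E
```

```text
t 1.35 pos [467.2 -85.3 213.8] rot [ 3.137e+00 -2.000e-03  1.688e+00] F [1.1 0.8 0.6] w 10.0
[0.289, -0.019, 0.104] -0.06
```

Emit:
{"api": "move_arm", "payload": {
  "series": [
    [[0.29,-0.02,0.1],-0.06],
    [[0.29,-0.02,0.1],-0.06],
    [[0.29,-0.02,0.1],-0.06],
    [[0.29,-0.02,0.1],-0.06],
    [[0.29,-0.02,0.1],-0.06]
  ]
}}

```text
clock: 1.98
eef_pos: [413.3, 202.4, 113.6]
tool_rot: [3.137, -0.002, 1.749]
force: [0.2, -0.3, -0.1]
width: 10.1
```

```bash
python3 - <<'E'
from h import *
cv2.imwrite("pics/w1.png",get_image("wrist"))
rows((417,185,8,1.748))
E
```

```text
t 2.02 pos [410.4 212.6 112.3] rot [ 3.137 -0.009  1.761] F [-0.2  6.7 -0.4] w 10.3
[-0.029, 0.001, 0.104] 0.013
```

View pics/w1.png

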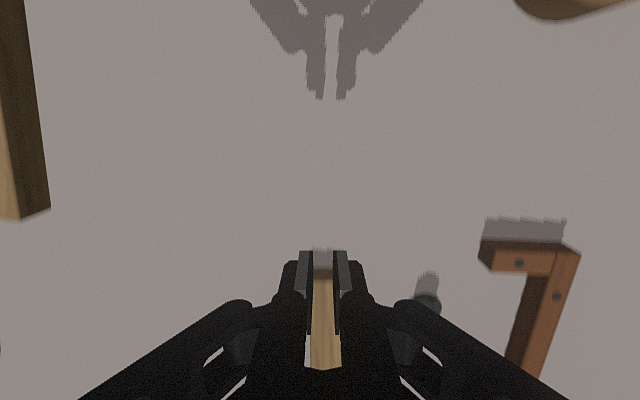

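The wrist view shows the batten end at (323,280), in line with the fingers. The post base is at (428,300), the near jig stop at (525,255) and the big batten out at left (20,110). Next I lower and push the end lengthwise.

Emit:
{"api": "move_arm", "payload": {
  "series": [
    [[-0.03,0.0,0.06],0.01],
    [[-0.03,0.0,0.104],0.01],
    [[-0.03,0.0,0.104],0.01],
    [[-0.05,0.0,0.104],0.01]
  ]
}}

```text
clock: 2.52
eef_pos: [419.3, 165.7, 6.6]
tool_rot: [3.139, -0.011, 1.755]
force: [0.8, 0.2, -0.2]
width: 10.2
```

```bash
python3 - <<'E'
from h import *
rows((425,147,8,1.748),(435.6,88,8,1.748))
E
```

```text
t 2.52 pos [419.3 165.7   6.6] rot [ 3.139 -0.011  1.755] F [ 0.8  0.2 -0.2] w 10.2
[-0.019, 0.002, -0.002] 0.007
[-0.079, 0.002, -0.002] 0.007
```

Emit:
{"api": "move_arm", "payload": {
  "series": [
    [[-0.017,0.001,-0.002],0.005],
    [[-0.033,0.002,-0.002],0.005],
    [[-0.049,0.002,-0.002],0.005],
    [[-0.065,0.002,-0.002],0.005],
    [[-0.079,0.002,-0.002],0.005]
  ]
}}

```text
clock: 3.15
eef_pos: [436.0, 88.4, 7.8]
tool_rot: [3.138, -0.012, 1.75]
force: [-0.8, 2.4, 1.9]
width: 10.3
```

```bash
python3 - <<'E'
from h import *
cv2.imwrite("pics/s2.png",cv2.resize(get_image("scene")[150:310,200:420],None,fx=3.6,fy=3.6,interpolation=cv2.INTER_CUBIC))
rows()
E
```

```text
t 3.2 pos [436.1  85.5   7.6] rot [ 3.14  -0.009  1.747] F [ 1.1 -2.2  0.4] w 10.3
```

View pics/s2.png

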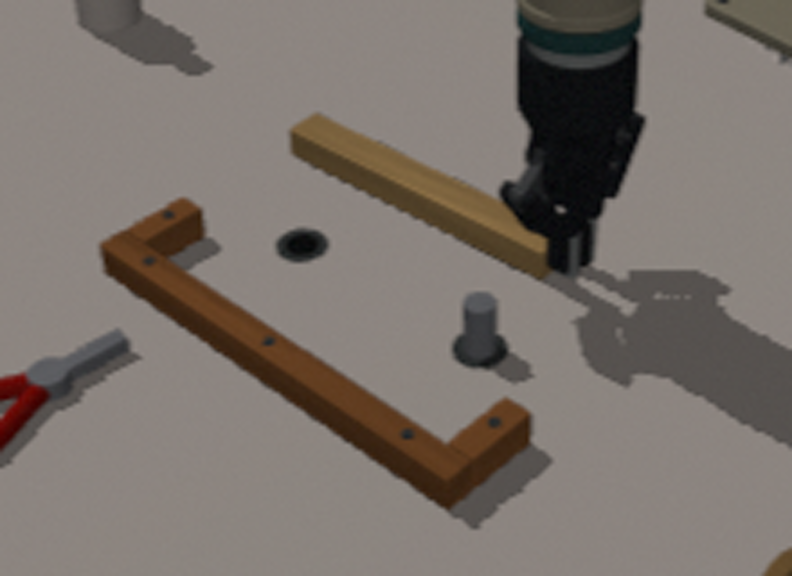

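The picture shows the batten slid straight, with its -y end top corners at crop (291,131) and (320,114) and the fingers at its +y end (565,255).

```bash
python3 - <<'E'
from h import *
P=lambda u,v,z: ray("scene",200+(u+.5)/3.6-.5,150+(v+.5)/3.6-.5,z)
a,b=P(291,131,24),P(320,114,24); e=(a+b)/2; print(a,b,e, w2j(e), "A side bottom corner",P(548,278,0), P(291,150,0))
E
```

```text
[ 496.6 -152.2] [ 466.4 -157. ] [ 481.5 -154.6] [-177.15932314 -170.97682365] A side bottom corner [447.7  80.6] [ 492.4 -161.5]
```

```bash
python3 - <<'E'
from h import *
print(read_state()["qpos"])
print(j2w(-124.2,-74.9), j2w(-99.8,-83.8))
rows((430,110,60,1.2),(405,-49,60,.177),(412,-48,-3,.177))
E
```

```text
[-0.05242754  0.78717766 -0.28951837  2.22607524  0.93315681  0.24341639
 -1.00164835]
[521.55761008 -52.46854635] [546.90546416 -58.13037413]
t 3.2 pos [436.1  85.5   7.6] rot [ 3.14  -0.009  1.747] F [ 1.1 -2.2  0.4] w 10.3
[0.026, -0.002, -0.052] 0.547
[-0.126, -0.054, -0.054] 1.57
[-0.127, -0.047, 0.009] 1.57
```

Emit:
{"api": "move_arm", "payload": {
  "series": [
    [[0.028,-0.002,-0.055],0.1],
    [[0.028,-0.002,-0.058],0.3],
    [[-0.03,-0.06,-0.06],0.48],
    [[-0.09,-0.06,-0.06],0.66],
    [[-0.126,-0.056,-0.06],0.85]
  ]
}}

```text
clock: 3.82
eef_pos: [401.2, -51.3, 66.4]
tool_rot: [-3.135, -0.005, 0.894]
force: [1.1, 0.1, -0.1]
width: 10.3
```

Emit:
{"api": "move_arm", "payload": {
  "series": [
    [[0,0,0],0.18],
    [[0,0,0],0.36],
    [[0,0,0],0.54],
    [[0,0,0],0.72],
    [[0,0,0],0.72]
  ],
  "claw": 1
}}

```text
clock: 4.45
eef_pos: [400.9, -51.5, 66.3]
tool_rot: [-3.134, 0.002, 0.175]
force: [-0.2, 0.3, 0.5]
width: 85.5
```

```bash
python3 - <<'E'
from h import *
print(read_state()["qpos"])
cv2.imwrite("pics/w3.png",get_image("wrist"))
rows((410,-48,60,.177),(412,-48,-3,.177))
E
```

```text
[ 0.19880764  0.62688011 -0.19269695  2.308533    0.45517123  0.2420993
 -1.79748017]
t 4.5 pos [401.  -51.4  66.3] rot [-3.134e+00  1.000e-03  1.770e-01] F [ 0.8 -0.6  0.2] w 85.6
[0.009, -0.002, 0.006] -0.0
[0.012, -0.001, 0.069] -0.0
```

View pics/w3.png

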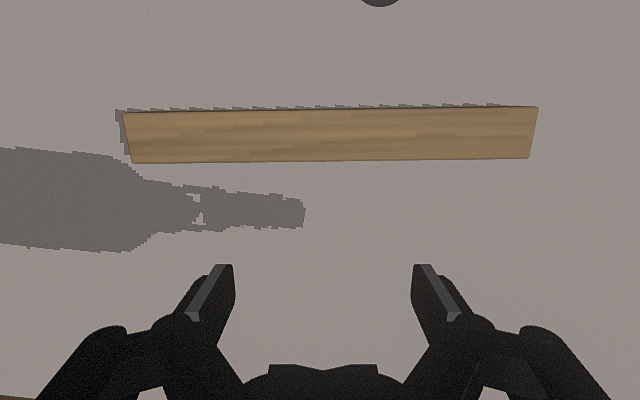

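The wrist view shows the batten square to the open fingers and centred ahead, its near edge running from (133,163) to (529,157). I'll descend here.

Emit:
{"api": "move_arm", "payload": {
  "series": [
    [[0.008,0.0,0.03],0],
    [[0.008,0.0,0.068],0],
    [[0.008,0.0,0.068],0]
  ]
}}

```text
clock: 4.88
eef_pos: [408.2, -51.0, 1.5]
tool_rot: [-3.137, 0.004, 0.18]
force: [-0.1, 0.2, 0.5]
width: 85.5
```

```bash
python3 - <<'E'
from h import *
rows((430,-46,-3,.177),(450,-48,-3,-.02),(480,-50,-3,-.22),(521.5,-52.5,-3,-.22))
E
```

```text
t 4.88 pos [408.2 -51.    1.5] rot [-3.137  0.004  0.18 ] F [-0.1  0.2  0.5] w 85.5
[0.022, -0.001, 0.004] 0.003
[0.042, 0.005, 0.004] 0.2
[0.071, 0.012, 0.004] 0.4
[0.111, 0.022, 0.004] 0.4
```

Emit:
{"api": "move_arm", "payload": {
  "series": [
    [[0.015,0.0,0.004],0.0],
    [[0.027,0.002,0.004],0.08],
    [[0.039,0.005,0.004],0.18],
    [[0.051,0.008,0.004],0.28],
    [[0.063,0.011,0.004],0.38]
  ]
}}

```text
clock: 5.5
eef_pos: [471.8, -50.6, -3.0]
tool_rot: [-3.139, 0.006, -0.2]
force: [-1.1, 0.5, 0.2]
width: 85.3
```

```bash
python3 - <<'E'
from h import *
rows((521.5,-52.5,-3,-.22))
E
```

```text
t 5.5 pos [471.8 -50.6  -3. ] rot [-3.139  0.006 -0.2  ] F [-1.1  0.5  0.2] w 85.3
[0.049, -0.008, -0.0] 0.02
```

Emit:
{"api": "move_arm", "payload": {
  "series": [
    [[0.012,0.0,0.0],0.02],
    [[0.022,0.0,0.0],0.02],
    [[0.032,0.0,0.0],0.02],
    [[0.042,0.0,0.0],0.02],
    [[0.05,0.0,0.0],0.02]
  ]
}}

```text
clock: 6.12
eef_pos: [521.3, -60.9, -3.4]
tool_rot: [-3.139, 0.006, -0.22]
force: [-2.4, 1.6, 1.3]
width: 85.3
```

```bash
python3 - <<'E'
from h import *
rows()
cv2.imwrite("pics/s4.png",cv2.resize(get_image("scene")[150:310,200:420],None,fx=3.6,fy=3.6,interpolation=cv2.INTER_CUBIC))
E
```

```text
t 6.12 pos [521.3 -60.9  -3.4] rot [-3.139  0.006 -0.22 ] F [-2.4  1.6  1.3] w 85.3
```

View pics/s4.png

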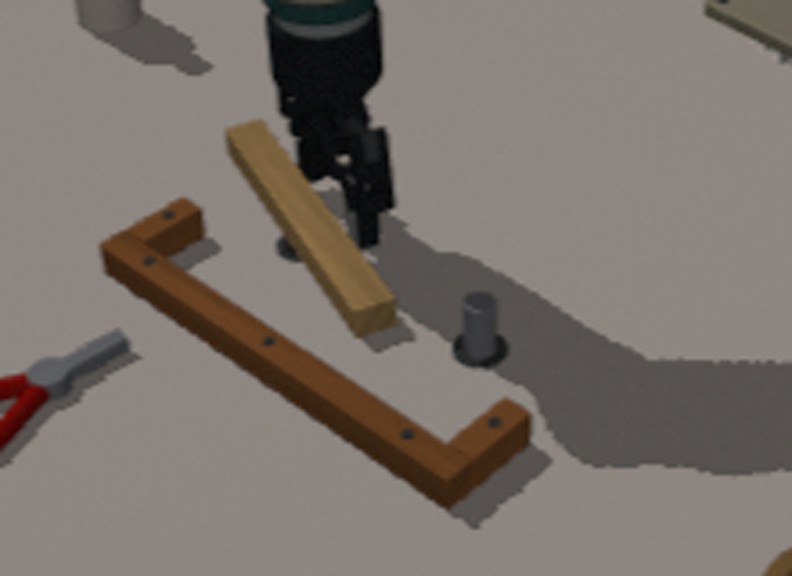

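The batten is now tilted and past the post's line. Its top corners are -y end (226,133), (262,121) and +y end (357,312), (396,298), and it is clear of the post at (480,345).

```bash
python3 - <<'E'
from h import *
P=lambda u,v,z: ray("scene",200+(u+.5)/3.6-.5,150+(v+.5)/3.6-.5,z)
c=[P(*q,24) for q in((226,133),(262,121),(357,312),(396,298))]; eb=(c[0]+c[1])/2; ea=(c[2]+c[3])/2
d=ea-eb; ang=np.arctan2(d[1],d[0]); print([w2j(q).round() for q in c],eb,ea,np.linalg.norm(d),ang,"jig ends",w2j(eb),w2j(ea))
u=d/np.linalg.norm(d); s=eb-50*u; k=eb-20*u
rows((500,-66,60,-.22),(*s,90,ang),(*s,8,ang)); print("along",u,s)
E
```

```text
[array([-127., -205.]), array([-156., -197.]), array([-49.,  16.]), array([-76.,  25.])] [ 520.4  -179.95] [570.25  50.4 ] 235.68229674712524 1.3576730359224585 jig ends [-141.87379099 -201.1556858 ] [-62.58320584  20.78833441]
t 6.17 pos [522.7 -61.1  -3.3] rot [-3.139  0.005 -0.22 ] F [ 0.7 -0.1 -0.1] w 85.6
[-0.021, 0.01, -0.063] -0.0
[0.024, 0.166, -0.094] -1.578
[0.024, 0.166, -0.012] -1.578
along [0.21151355 0.97737506] [ 509.82432234 -228.81875323]
```

Emit:
{"api": "move_arm", "payload": {
  "series": [
    [[-0.02,0.0,0.0],0],
    [[-0.02,0.01,-0.05],-0.15],
    [[0.0,0.06,-0.09],-0.33],
    [[0.024,0.12,-0.09],-0.51],
    [[0.024,0.166,-0.09],-0.69]
  ]
}}

```text
clock: 6.8
eef_pos: [513.1, -227.0, 87.3]
tool_rot: [-3.139, -0.002, 0.444]
force: [0.6, 0.5, -0.2]
width: 85.4
```

Emit:
{"api": "move_arm", "payload": {
  "series": [
    [[0,0,0],-0.18],
    [[0,0,0],-0.36],
    [[0,0,0],-0.54],
    [[0,0,0],-0.72],
    [[0,0,0],-0.88]
  ],
  "claw": 0.12
}}

```text
clock: 7.42
eef_pos: [513.5, -227.5, 87.3]
tool_rot: [3.141, -0.003, 1.328]
force: [0.4, 0.5, -0.6]
width: 10.2
```

```bash
python3 - <<'E'
from h import *
rows((509.8,-228.8,60,1.358),(509.8,-228.8,8,1.358))
E
```

```text
t 7.42 pos [ 513.5 -227.5   87.3] rot [ 3.141e+00 -3.000e-03  1.328e+00] F [ 0.4  0.5 -0.6] w 10.2
[-0.002, -0.003, 0.027] -0.03
[-0.002, -0.003, 0.079] -0.03
```

Emit:
{"api": "move_arm", "payload": {
  "series": [
    [[-0.002,-0.003,0.04],-0.03],
    [[-0.002,-0.003,0.079],-0.03],
    [[-0.002,-0.003,0.079],-0.03],
    [[0.015,-0.003,0.079],-0.03],
    [[0.032,-0.002,0.079],-0.03]
  ]
}}

```text
clock: 8.05
eef_pos: [521.1, -194.1, 10.2]
tool_rot: [3.138, -0.004, 1.359]
force: [-1.4, -6.8, 1.5]
width: 9.7
```

Emit:
{"api": "move_arm", "payload": {
  "series": [
    [[0.015,0,0],0],
    [[0.028,0,0],0],
    [[0.041,0,0],0],
    [[0.054,0,0],0],
    [[0.066,0,0],0]
  ]
}}

```text
clock: 8.68
eef_pos: [535.0, -129.0, 10.4]
tool_rot: [3.138, -0.003, 1.359]
force: [-0.1, -1.6, 1.1]
width: 10.7
```

```bash
python3 - <<'E'
from h import *
rows()
cv2.imwrite("pics/s5.png",cv2.resize(get_image("scene")[150:310,200:420],None,fx=3.6,fy=3.6,interpolation=cv2.INTER_CUBIC))
E
```

```text
t 8.68 pos [ 535.  -129.    10.4] rot [ 3.138e+00 -3.000e-03  1.359e+00] F [-0.1 -1.6  1.1] w 10.7
```

View pics/s5.png

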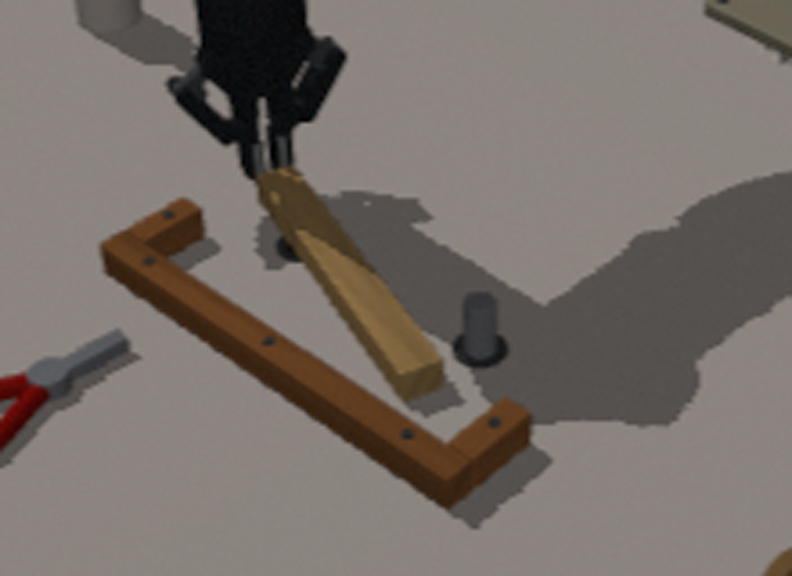

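The batten is sliding in behind the post. Its +y end corners are (403,374) and (443,358), and its -y end is about (257,182), (294,170).

```bash
python3 - <<'E'
from h import *
P=lambda u,v,z: ray("scene",200+(u+.5)/3.6-.5,150+(v+.5)/3.6-.5,z)
c=[P(*q,24) for q in((257,182),(294,170),(403,374),(443,358))]; eb=(c[0]+c[1])/2; ea=(c[2]+c[3])/2
d=ea-eb; print([w2j(q).round() for q in c],np.linalg.norm(d),np.arctan2(d[1],d[0]),"jig ends",w2j(eb),w2j(ea))
E
```

```text
[array([-101., -140.]), array([-129., -131.]), array([-28.,  79.]), array([-54.,  87.])] 230.6424559789459 1.3742085555538064 jig ends [-115.02713682 -135.43133978] [-41.03403045  83.01994245]
```

Emit:
{"api": "move_arm", "payload": {
  "series": [
    [[0.01,0,0.002],0],
    [[0.019,0,0.002],0],
    [[0.028,0,0.002],0],
    [[0.028,0,0.002],0]
  ]
}}

```text
clock: 9.22
eef_pos: [541.7, -97.5, 9.0]
tool_rot: [3.137, -0.007, 1.363]
force: [-0.3, -0.5, -0.6]
width: 10.3
```

```bash
python3 - <<'E'
from h import *
s=read_state(); t=s["eef_pos"][:2]; u=np.array([np.cos(1.362),np.sin(1.362)]); c=t+131*u
print("centre jig",w2j(c),c)
n=np.array([u[1],-u[0]]); g=c-48*n-15*u
rows((*(t-30*u),10,1.36),(*(t-30*u),90,1.36),(*g,90,-.21),(*g,-3,-.21)); print(g)
E
```

```text
centre jig [-66.52600762   1.38390053] [568.85594515  30.64818107]
t 9.22 pos [541.7 -97.5   9. ] rot [ 3.137 -0.007  1.363] F [-0.3 -0.5 -0.6] w 10.3
[-0.03, -0.0, -0.001] 0.003
[-0.029, 0.0, -0.081] 0.003
[0.117, -0.048, -0.08] 1.573
[0.116, -0.048, 0.013] 1.573
[518.78921342  25.92352515]
```

Emit:
{"api": "move_arm", "payload": {
  "series": [
    [[-0.025,0,0.0],0],
    [[-0.025,0,-0.05],0.1],
    [[0.02,-0.03,-0.08],0.28],
    [[0.07,-0.05,-0.08],0.46],
    [[0.087,-0.049,-0.08],0.64]
  ]
}}

```text
clock: 9.85
eef_pos: [510.5, 0.6, 90.5]
tool_rot: [-3.14, -0.011, 0.722]
force: [-0.1, -0.3, 0.4]
width: 10.3
```

Emit:
{"api": "move_arm", "payload": {
  "series": [
    [[0,0,0],0.18],
    [[0,0,0],0.36],
    [[0,0,0],0.54],
    [[0,0,0],0.72],
    [[0,0,0],0.9]
  ],
  "claw": 1
}}

```text
clock: 10.48
eef_pos: [510.6, 0.6, 90.6]
tool_rot: [-3.132, -0.005, -0.185]
force: [-0.4, 0.4, 0.6]
width: 85.3
```

```bash
python3 - <<'E'
from h import *
rows((512.6,-3.5,60,-.21),(512.6,-3.5,-3,-.21))
cv2.imwrite("pics/w6.png",get_image("wrist"))
E
```

```text
t 10.47 pos [510.6   0.6  90.6] rot [-3.132 -0.005 -0.185] F [-0.4  0.4  0.6] w 85.3
[0.003, 0.004, 0.031] 0.025
[0.002, 0.005, 0.094] 0.025
```

View pics/w6.png

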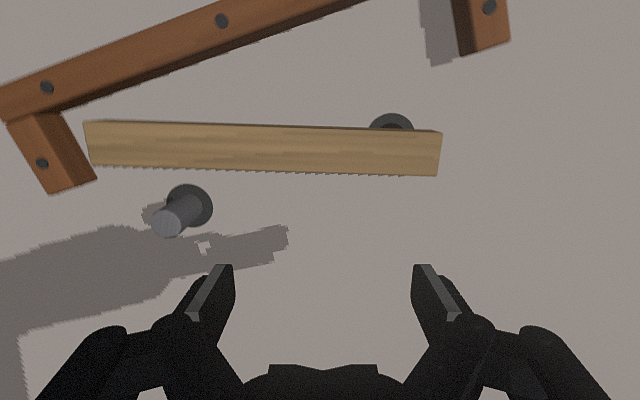

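The wrist view shows the batten behind the post, which stands at (188,205). Its top corners are (83,122), (442,132), (437,176) and (92,166), and the +y stop's inner tip is at (97,180).

```bash
cat >> h.py <<'E'
def wray(u,v,z):
    s=read_state(); m=camera_model("wrist"); f=200/np.tan(np.radians(m["fov_y"])/2); T=np.array(m["tool_from_camera"])
    R=Ro.from_euler('xyz',s["tool_rot"]).as_matrix(); d=R@T[:3,:3]@np.array([(u-m["cx"])/f,(v-m["cy"])/f,1]); o=s["eef_pos"]+R@T[:3,3]
    return (o+d*(z-o[2])/d[2])[:2]
E
python3 - <<'E'
from h import *
for n,u,v,z in (("A back",83,122,24),("B back",442,132,24),("B front",437,176,24),("A front",92,166,24),("stop+ in tip",97,180,26),("stop+ out tip",50,193,26),("stop- tip in",466,54,26),("stop- out",510,40,26),("rail/stop corner",62,108,26),("post foot",188,205,0),("post top",166,222,40)): print(n,w2j(wray(u,v,z)).round(1))
E
```

```text
A back [-12.5 109.9]
B back [ -93.1 -113.4]
B front [-121.3 -104.2]
A front [-40.2 120.1]
stop+ in tip [-50.  120.5]
stop+ out tip [-47.9 157.3]
stop- tip in [ -51.5 -135.8]
stop- out [ -52.2 -162. ]
rail/stop corner [ -1.  116.6]
post foot [-90.9  82.6]
post top [-90.3  80.1]
```

Emit:
{"api": "move_arm", "payload": {
  "series": [
    [[0,0.004,0.05],0.02],
    [[0,0.004,0.094],0.02],
    [[0,0.004,0.094],0.02]
  ]
}}

```text
clock: 10.9
eef_pos: [508.5, -2.4, -5.3]
tool_rot: [-3.134, -0.001, -0.207]
force: [-0.3, 0.6, 0.4]
width: 85.5
```

```bash
python3 - <<'E'
from h import *
print(w2j(read_state()["eef_pos"][:2]))
rows(*[(*j2w(x,y),-3,w) for x,y,w in((-95,-30,-.2),(-80,-32,-.1),(-65,-35,.0),(-52,-38,.12),(-46,-40,.13),(-41,-40,.13))])
E
```

```text
[-130.69991271  -23.59126065]
t 10.9 pos [508.5  -2.4  -5.3] rot [-3.134e+00 -1.000e-03 -2.070e-01] F [-0.3  0.6  0.4] w 85.5
[0.036, -0.006, -0.002] -0.007
[0.051, -0.009, -0.002] -0.107
[0.066, -0.011, -0.002] -0.207
[0.079, -0.012, -0.002] -0.327
[0.085, -0.012, -0.002] -0.337
[0.09, -0.014, -0.002] -0.337
```

Emit:
{"api": "move_arm", "payload": {
  "series": [
    [[0.015,-0.002,-0.002],0],
    [[0.028,-0.004,-0.002],0],
    [[0.038,-0.006,-0.002],-0.04],
    [[0.046,-0.008,-0.002],-0.1],
    [[0.054,-0.01,-0.002],-0.16]
  ]
}}

```text
clock: 11.52
eef_pos: [564.4, -4.1, -1.8]
tool_rot: [-3.134, -0.003, -0.045]
force: [-0.8, -0.5, -0.1]
width: 85.3
```

```bash
python3 - <<'E'
from h import *
print(w2j(read_state()["eef_pos"][:2]))
rows(*[(*j2w(x,y),-3,w) for x,y,w in((-65,-33,.03),(-52,-36,.12),(-46,-38,.13),(-41,-38,.13))])
E
```

```text
[-75.44423526 -32.49946484]
t 11.53 pos [564.4  -4.1  -1.8] rot [-3.134e+00 -3.000e-03 -4.500e-02] F [-0.8 -0.5 -0.1] w 85.3
[0.01, -0.001, 0.001] -0.075
[0.024, -0.001, 0.001] -0.165
[0.03, 0.0, 0.001] -0.175
[0.035, -0.001, 0.001] -0.175
```

Emit:
{"api": "move_arm", "payload": {
  "series": [
    [[0.008,-0.001,0.0],-0.07],
    [[0.014,-0.001,0.0],-0.13],
    [[0.02,0.0,0.0],-0.175],
    [[0.026,0.0,0.0],-0.175],
    [[0.03,0.0,0.0],-0.175]
  ]
}}

```text
clock: 12.15
eef_pos: [594.7, -5.5, -0.9]
tool_rot: [-3.134, -0.005, 0.13]
force: [-2.5, -0.2, 1.8]
width: 85.1
```

Emit:
{"api": "move_arm", "payload": {
  "series": [
    [[0.003,0,0],0],
    [[0.005,0,0],0],
    [[0.007,0,0],0]
  ]
}}

```text
clock: 12.52
eef_pos: [599.3, -5.0, -1.1]
tool_rot: [-3.135, -0.0, 0.13]
force: [-9.2, -0.8, 7.1]
width: 85.5
```

```bash
python3 - <<'E'
from h import *
rows(); print(w2j(read_state()["eef_pos"][:2]))
cv2.imwrite("pics/s7.png",cv2.resize(get_image("scene")[150:310,200:420],None,fx=3.6,fy=3.6,interpolation=cv2.INTER_CUBIC))
E
```

```text
t 12.53 pos [599.3  -5.   -1.1] rot [-3.135 -0.     0.13 ] F [-9.2 -0.8  7.1] w 85.5
[-40.97834883 -37.93269457]
```

View pics/s7.png

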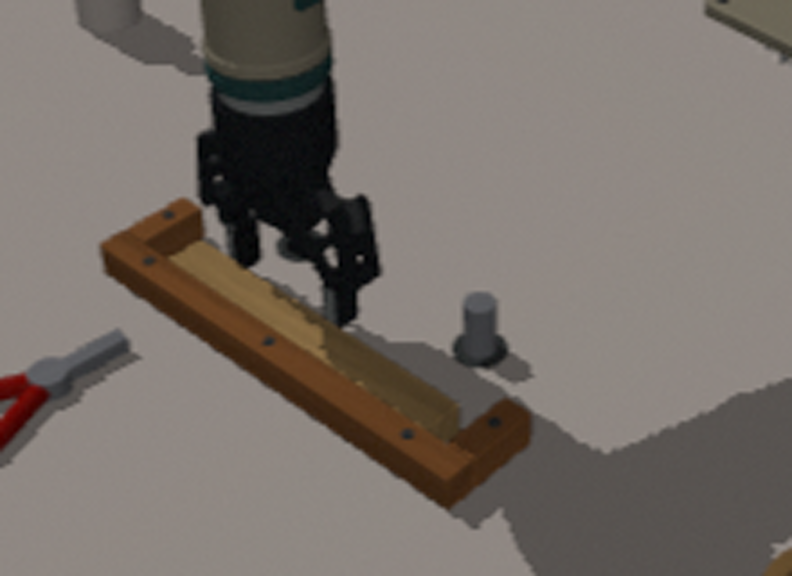

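The batten is in the bay against the rail and the force has risen to 9 N. I'll press a little more to seat it, then back off and look from above.

Emit:
{"api": "move_arm", "payload": {
  "series": [
    [[0.003,0,0],0],
    [[0.004,0,0],0],
    [[0.004,0,0],0]
  ]
}}

```text
clock: 12.95
eef_pos: [599.1, -5.0, -1.4]
tool_rot: [-3.137, 0.008, 0.131]
force: [-10.6, -0.2, 7.3]
width: 85.5
```

Emit:
{"api": "move_arm", "payload": {
  "series": [
    [[-0.03,0,0],0],
    [[-0.045,0,0],0],
    [[-0.05,0,-0.06],0],
    [[-0.05,-0.03,-0.1],0],
    [[-0.05,-0.03,-0.1],0]
  ]
}}

```text
clock: 13.58
eef_pos: [549.2, 21.7, 102.8]
tool_rot: [-3.135, -0.001, 0.135]
force: [-0.1, 0.4, -0.3]
width: 85.6
```

```bash
python3 - <<'E'
from h import *
rows()
cv2.imwrite("pics/w8.png",get_image("wrist"))
E
```

```text
t 13.57 pos [549.2  21.7 102.8] rot [-3.135e+00 -1.000e-03  1.350e-01] F [-0.1  0.4 -0.3] w 85.6
```

View pics/w8.png

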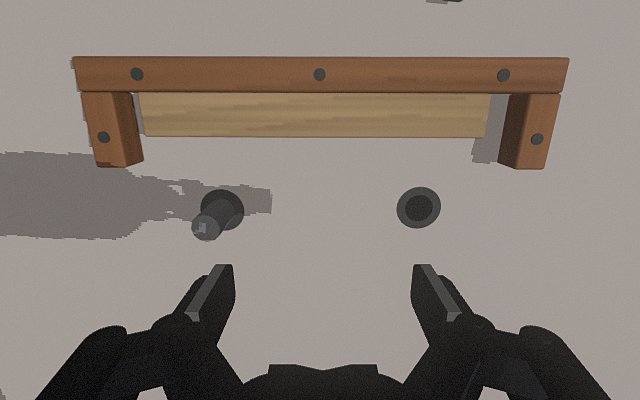

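The wrist view shows the batten flush on the rail. Its back edge is at row 93 and its front edge at row 137 at both ends, running from column 140 to 489 between the stops (143 and 499). The hand is clear.

```bash
python3 - <<'E'
from h import *
for p in((145,137),(485,137)): print(w2j(wray(*p,24)).round(1))
print(finish_job())
E
```

```text
[-31.5 118.2]
[ -30.8 -118.4]
the job is handed in; nothing more can be done
None
```

The batten is home in the jig: flat against the back rail along its whole length, between the two end stops. I handed the job in at about 13.6 s of the 72 s allowed, with the hand clear; no verdict came back.

**What I did:**
- I slid the batten lengthwise toward −y so its +y end would clear the post.
- I turned and advanced it with the open fingers, then pushed its −y end so it slid in behind the post.
- I swung it square and pressed it home at about 10 N, far below the 40 N and 120 N limits.

**Last checks:**
- **Seating:** the front edge measured 31.5 mm and 30.8 mm from the rail face at the two ends. A 30 mm wide batten fully home would read 30 mm, so it agrees within the 2 mm calibration.
- **Ends:** they measured y of about ±118 mm, against stops at ±140 mm.
- **Hand:** it was clear, about 100 mm up, with roughly zero wrist force.
- **Bystanders:** I did not measure the bottle, tape core or pliers again at the end. No move went near them.
- **Disagreement:** one wrist-camera reading of the +y stop's inner tip came out about 20 mm off. I took it as a misread corner pixel and did not use it.

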